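Load a label roll onto the bent-arm holder

TASK

Load the roll of labels onto the bent-arm roll holder in front of the label printer: thread its core over the free end of the rod, work it round the bend, and push it home on the hub against the sprung disc until the catch pops up behind it, then let go. It goes with light hand pressure, so do not force it, and leave the other things on the desk where they are.

Things in the scene. Friction and masses are not known exactly. Their poses are not given: they have to be found in the camera images.
- label_roll: Roll of white labels, 60 mm diameter, 38 mm wide, about 0.12 kg, with a brown cardboard core whose bore is 20 mm. It lies on its side on the desk. Origin at its centre (30 mm above the desk as it lies); its x axis runs along the bore, either way round is the same. Grip it across its 60 mm diameter. Not to be mistaken for the wider roll of masking tape.
- holder: Roll holder fixed to the desk: round grey base 140 mm wide, a post, and a level 14 mm steel rod, its axis 90 mm above the desk. Origin on the desk, z up. In its x, y (mm) the rod runs from post_top (0, -96) straight along +y to bend_end (0, 50), bends 80 degrees to bend_start (-57.8, 118.9) at 70 mm radius about (-70, 50), then straight on to rod_tip (-94.3, 125.4).
- rod_tip (a point): Rounded free end of the rod, on its axis. A roll is threaded here towards (0.985, -0.174) in the holder's x, y.
- bend_start (a point): On the rod's axis, 37 mm past the free end, where the bend begins. From here on the roll turns clockwise seen from above, 80 degrees in all.
- bend_end (a point): On the rod's axis where the bend ends; from here the roll moves straight along the holder's -y. A black hub, 17 mm in diameter, carries the roll: it is clamped at a place that is not reported, to be felt or seen, its tapered nose 22 to 52 mm from here. A steel wedge (the catch) stands 5.5 mm proud on top of it, 8 mm behind the nose; the core pushes it down with about 1 N.
- post_top (a point): Where the rod's axis meets the post. Before it, at the back of the hub, is the sprung grey disc, 48 mm in diameter. The roll meets it with its centre 55 to 85 mm from bend_end. It gives from 2 N (slightly damped); 5 mm in, at 5.5 N, the catch springs up behind the roll and holds it there against the disc; 8 mm in, at 7.5 N, the disc meets a solid stop.
- tape_dispenser: Black desk tape dispenser, 160 x 52 x 88 mm, near the wooden partition at the right edge of the desk, which stands 0.36 m above it; leave alone. Origin under its centre.
- masking_roll: Roll of masking tape, 94 mm wide and 25 mm high, lying flat; leave alone. Origin under its centre.
Mind the look-alikes: they are no part of the job. There is more than one size of the label_roll; the job needs the middle-sized.

How it is judged:
By the outcome, as a careful person would: the job done as asked, in the order asked, and still so for the second after the job is handed in, with the robot touching nothing.
It also fails if it takes over 72 s, if anything falls off the work surface, if the arm or the gripper's body presses on something with over 40 N, if the wrist force passes 120 N, or if a joint passes its speed limit or range.

ROBOT

A 6-joint arm with a two-finger parallel gripper is mounted at the origin on a cart in front of the work surface, level with it; the furniture and walls round the work are solid. World frame = base frame: x ahead of the robot, y to its left, z up, the work surface at z = 0. Lengths are in m, angles in rad, forces in N, time in s.
With the tool pointing down it reaches from about 0.325 to 0.775 m from the base axis. Payload 5.5 kg.
Tool frame: the origin (TCP) lies between the finger pads; the fingertips stand 17 mm ahead of it and the grasp point (between the pads) lies 2 mm behind it; z points along the fingers, y is the line along which they close (so a half turn about z gives the same grasp; the last joint's range is limited). The gripper opens to 85 mm and grips with 20 to 120 N. Pads are 22 mm wide; open, the fingers measure 114 mm over their backs; the gripper's body (76 mm by 85 mm) begins 54 mm behind the grasp point. The pads swing forward as they close: fully open they stand 13 mm farther back than shut.
Start: joints at [-1.358, 0.091, 1.231, -0, 1.82, -0.057], TCP at [0.16, -0.578, 0.214] pointing down, gripper open.
Joint ranges: [-2.87, 2.87], [-0.86, 2.18], [0.17, 2.46], [-1.51, 4.65], [0.06, 2.69], [-2.65, 2.65]. Speed limits (rad/s): [2.57, 2.57, 3.01, 3.14, 3.14, 3.14].

INTERFACE

Orientations are given as a unit quaternion [x, y, z, w].
In Python, from station import bot gives the robot as it stands.
- The arm moves only by the tool apply_moves, never from a script. Its arguments are lists of equal length, an entry for each row: "xyz": the shift along the tool's x, y, z in units of 40 mm (1.0 is 40 mm), a list of three; "twist": the turn, a rotation vector about the tool's x, y, z in units of 5 degrees (1.0 is 5 degrees), a list of three; "grip": the opening, from -1 (shut) to 1 (fully open). In form: {"xyz": [[dx, dy, dz], ...], "twist": [[ax, ay, az], ...], "grip": [grip, ...]}. A call has 1 to 10 rows; each row is the pose to reach, as a shift and turn from the pose commanded when the call began, along the tool's axes at that moment; what a row does not reach only later rows make up. A row lasts 1/10 s, in which the tool goes at most 50 mm and 8.59 degrees, less where a joint would pass 70% of its speed; a pose out of reach is approached as far as the arm can. A call with a gripper value outside its range is refused whole. The fingers move at their own pace and stop on an object; "newtons" is the grip in N (left out, the last holds). Time passes only in rows, so rows that repeat a pose let the fingers close. It gives the time, the measured TCP pose, the force, the opening and the grip force at its end, in the units of the state.
- bot.observe(): the state, without advancing time (a new reading comes with each control period).
- bot.grab_frame(name): name is "scene" or "top" or "wrist"; returns the picture (480x640x3 uint8, red, green, blue); there is no depth.
- bot.get_calibration(name): a dict with "camera_matrix" (3x3 intrinsics, pixels), "R" (3x3) and "t" (3): a world point X has camera coordinates R X + t; the wrist camera has in their place "tool_from_camera" (4x4, takes a point from camera to tool coordinates, whose origin is the TCP and whose axes are the flange's). Camera axes: x right, y down, z forward; pixel columns grow to the right and rows downward; lengths in m; the calibration is good to about 2 mm. A picture is of the moment at which its call begins: read the wrist's pose just before it. get_calibration takes no time and is no camera call.
- bot.job_done(): hands the job in; it is judged then, once.
Trained networks look in the newest picture that a camera, given by its name, has taken for a name from the list of things; names that differ only in an ending like _2 or _b are one class to them, and where a whole thing is asked for, a point or a joint stands for the part that bears it (a point fixed in the world has none). Each returns a list of dicts, best first, with "p" (0 to 1); they miss things now and then, are a little off and sometimes report something else, mostly with a low value. They report only what shows in the picture. A call takes as long as a camera call. They do not tell look-alikes from the thing itself.
- bot.find_in(camera, target): "centre" ([x, y, z] in m, in world coordinates, good to about 4 mm: the middle of the surface that is visible of it).
- bot.regions_of(camera, target): "pixels" (480x640 bool, what is visible of it).
The state is a dict: "time": time; "joints": joint angles; "qvel": joint speeds; "joint_torque": joint torques, N m; "tool_pos": TCP position; "eef_rot": TCP orientation; "contact_force": force on the tool from outside, world axes, zero at the start; "torque": the same for the moment, N m; "gripper_width": opening from 0.0 (shut) to 1.0 (fully open); "finger_force": force on a finger pad.
Only numpy, scipy, OpenCV 4.12 (cv2) and the standard library are available. Lean on these libraries where they do the work, as an engineer would, in place of code of your own. Each camera call takes 0.05 s, during which the arm holds its last target. There are 200 camera calls.

## Working session

There is one attempt and no reset: what is moved stays moved. The work goes in short steps, Python scripts to look and compute and a tool call to move; the robot and the scene stay as the last step left them, time stands still between calls to the robot, and variables do not carry over. Pictures are saved under pics/ and viewed, at most 10 in all, crops included, and the job is handed in when it is done.

Besides the shell and the picture viewer there is one more tool, called after "Call:" as name(argument=value, ...), one argument or row to a line, values as JSON. apply_moves: Moves the arm, as the interface text tells. Its arguments: {"type":"object","properties":{"xyz":{"type":"array"},"twist":{"type":"array"},"grip":{"type":"array"},"newtons":{"type":"number"}},"required":["xyz","twist","grip"]}

```bash
mkdir -p pics; ls
python3 - <<'E'
from station import bot
import cv2,numpy as np
s=bot.observe();print({k:np.round(v,3).tolist() for k,v in s.items()})
fs=[]
for c in("scene","top"):
    f=bot.grab_frame(c);cv2.imwrite(f"pics/{c}0.png",f[:,:,::-1])
    k=bot.get_calibration(c);print(c,np.round(k["camera_matrix"],1).tolist(),np.round(-np.array(k["R"]).T@k["t"],3))
    for t in("label_roll","holder","masking_roll","tape_dispenser"):
        r=bot.find_in(c,t);print(c,t,[(np.round(d["centre"],3).tolist(),round(d["p"],2)) for d in r])
E
```

```text
pics
{'time': 0.0, 'joints': [-1.358, 0.092, 1.232, 0.0, 1.82, -0.057], 'qvel': [0.0, -0.001, -0.001, -0.0, 0.0, 0.002], 'joint_torque': [0.001, -45.873, -41.803, 0.0, 0.012, 0.0], 'tool_pos': [0.16, -0.578, 0.213], 'eef_rot': [0.991, 0.134, -0.0, -0.001], 'contact_force': [-0.929, 0.576, -0.592], 'torque': [0.004, -0.008, 0.032], 'finger_force': 0.0, 'gripper_width': 1.002}
scene [[442.3, 0.0, 317.4], [0.0, 442.3, 245.7], [0.0, 0.0, 1.0]] [-0.007  0.999  0.489]
scene label_roll [([0.358, 0.426, 0.058], 0.81), ([0.486, 0.306, 0.03], 0.79), ([0.465, 0.417, 0.04], 0.63), ([0.475, -0.019, 0.031], 0.4)]
scene holder [([0.588, 0.108, 0.014], 0.8)]
scene masking_roll [([0.581, 0.516, 0.016], 0.86)]
scene tape_dispenser [([0.477, -0.018, 0.033], 0.75)]
top [[571.1, 0.0, 311.2], [0.0, 571.1, 227.9], [0.0, 0.0, 1.0]] [0.376 0.255 1.338]
top label_roll [([0.375, 0.395, 0.086], 0.94), ([0.484, 0.394, 0.054], 0.68), ([0.493, 0.294, 0.039], 0.52)]
top holder [([0.589, 0.091, 0.014], 0.84), ([0.472, -0.03, 0.041], 0.26)]
top masking_roll [([0.594, 0.506, 0.021], 0.92)]
top tape_dispenser [([0.476, -0.031, 0.041], 0.91)]
```

View pics/scene0.png

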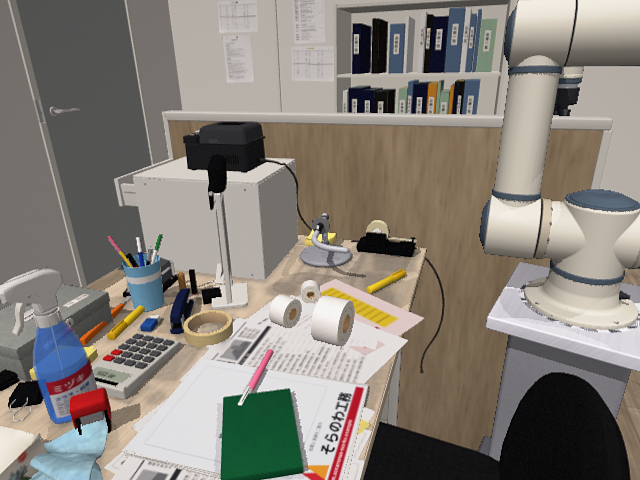

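View pics/top0.png

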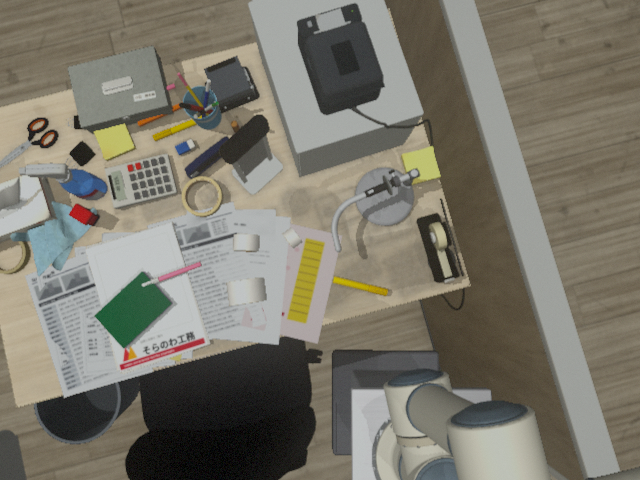

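Candidates for the label roll in top/scene are a large one (247,290)/(332,320), a middle one (246,242)/(285,311) and a small one (292,237)/(310,292). The masking tape is at (202,196). By the description I want the middle one. The holder is at (385,195) in top, with its rod tip near (337,248).

```bash
cat > h.py <<'E'
from station import bot
import cv2,numpy as np
from scipy.spatial.transform import Rotation as Ro
def cal(c):
    k=bot.get_calibration(c);return np.array(k["camera_matrix"]),np.array(k["R"]),np.array(k["t"])
def wcal():
    k=bot.get_calibration("wrist");T=np.array(k["tool_from_camera"]);s=bot.observe()
    Rw=Ro.from_quat(s["eef_rot"]).as_matrix();Rc=Rw@T[:3,:3];p=Rw@T[:3,3]+s["tool_pos"]
    return np.array(k["camera_matrix"]),Rc.T,-Rc.T@p
def tri(obs): # obs list of ((K,R,t),(u,v))
    A=[];b=[]
    for (K,R,t),uv in obs:
        P=K@np.c_[R,t]
        for i in(0,1):
            r=P[i]-uv[i]*P[2];n=np.linalg.norm(r[:3]);A.append(r[:3]/n);b.append(-r[3]/n)
    return np.linalg.lstsq(np.array(A),np.array(b),rcond=None)[0]
def onz(C,uv,z):
    K,R,t=C;d=R.T@np.linalg.inv(K)@np.array([*uv,1.]);o=-R.T@t
    return o+d*(z-o[2])/d[2]
def proj(C,X):
    K,R,t=C;q=K@(R@np.asarray(X)+t);return q[:2]/q[2]
E
python3 - <<'E'
from h import *
t=cv2.imread("pics/top0.png");s=cv2.imread("pics/scene0.png")
def cr(im,x,y,w,h,f): return cv2.resize(im[y:y+h,x:x+w],None,fx=f,fy=f,interpolation=cv2.INTER_CUBIC)
a=cr(t,215,220,100,75,4);b=cr(t,320,155,100,100,4)[:300*1+100]
c=cr(s,255,270,110,80,3.6363);d=cr(s,295,205,100,75,4)
W=np.zeros((600,800,3),np.uint8)
W[:300,:400]=a;W[:300,400:]=cr(t,325,158,133,100,3)[:300,:400][:, :400] if 0 else cv2.resize(t[158:258,322:455],(400,300),interpolation=cv2.INTER_CUBIC)
W[300:,:400]=cv2.resize(s[270:350,255:362],(400,300),interpolation=cv2.INTER_CUBIC)
W[300:,400:]=d
cv2.imwrite("pics/z1.png",W)
for n in("top","scene"):
    bot.grab_frame(n)
    for r in bot.regions_of(n,"label_roll"):
        m=r["pixels"].astype(np.uint8);c,_=cv2.findContours(m,0,2);c=max(c,key=cv2.contourArea)
        print(n,round(r["p"],2),np.round(cv2.minAreaRect(c),1) if 0 else cv2.minAreaRect(c),cv2.boxPoints(cv2.minAreaRect(c)).round(1).tolist())
E
```

```text
top 0.77 ((292.32000732421875, 236.760009765625), (19.200000762939453, 12.80000114440918), 53.13010025024414) [[281.3999938964844, 232.89999389648438], [291.70001220703125, 225.1999969482422], [303.20001220703125, 240.60000610351562], [293.0, 248.3000030517578]]
top 0.72 ((245.5, 241.5), (19.0, 27.0), 90.0) [[232.0, 232.0], [259.0, 232.0], [259.0, 251.0], [232.0, 251.0]]
top 0.69 ((246.699951171875, 290.3999328613281), (24.465896606445312, 38.04234313964844), 81.8698959350586) [[226.10000610351562, 281.0], [263.79998779296875, 275.6000061035156], [267.29998779296875, 299.79998779296875], [229.60000610351562, 305.20001220703125]]
scene 0.75 ((285.0000305175781, 310.5000305175781), (33.541019439697266, 31.304948806762695), 26.56505012512207) [[263.0, 317.0], [277.0, 289.0], [307.0, 304.0], [293.0, 332.0]]
scene 0.73 ((332.1764831542969, 319.79412841796875), (41.95866012573242, 47.051910400390625), 14.03624439239502) [[306.1000061035156, 337.5], [317.5, 291.8999938964844], [358.20001220703125, 302.1000061035156], [346.79998779296875, 347.70001220703125]]
scene 0.72 ((309.5, 291.0), (22.0, 19.0), 90.0) [[300.0, 280.0], [319.0, 280.0], [319.0, 302.0], [300.0, 302.0]]
```

View pics/z1.png

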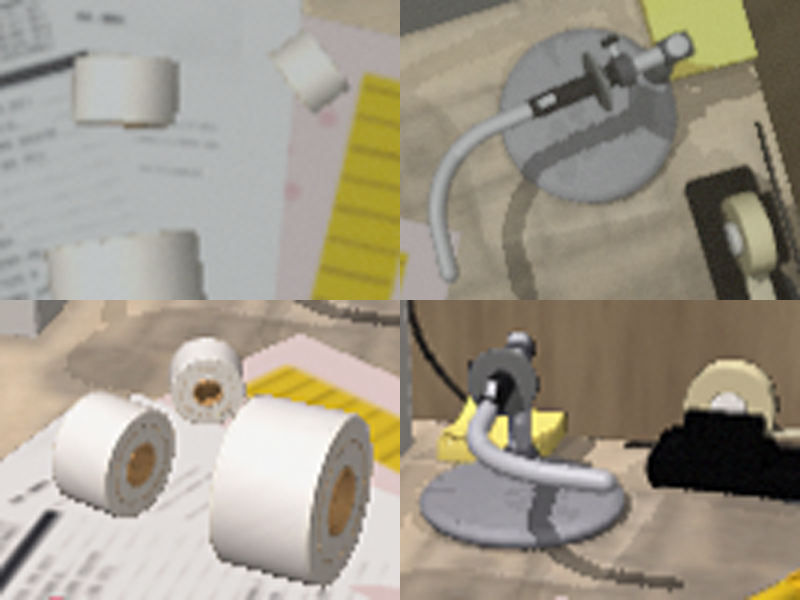

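The crop shows the middle roll at top (246,242), about 61 mm across by scale, with its bore roughly along world x. The rod tip is at top (338,251), scene (347,250). The hub nose is near top (365,194) and the disc near (388,182). Next I fit the holder pose and the roll pose.

```bash
cat >> h.py <<'E'
def rod(n=200):
    a=np.deg2rad(np.linspace(80,0,80))
    arc=np.c_[-70+70*np.cos(a),50+70*np.sin(a)]
    l1=np.linspace([-94.3,125.4],arc[0],30)[:-1];l2=np.linspace([0,50],[0,-96],80)[1:]
    return np.vstack([l1,arc,l2])/1000
def hw(p,xy,z=.09):
    c,s=np.cos(p[2]),np.sin(p[2]);xy=np.atleast_2d(xy)
    return np.c_[p[0]+c*xy[:,0]-s*xy[:,1],p[1]+s*xy[:,0]+c*xy[:,1],np.full(len(xy),z)]
E
python3 - <<'E'
from h import *
from scipy.optimize import least_squares
T=cal("top");S=cal("scene")
tp=np.array([(437,225),(440,200),(455,165),(485,130),(510,115),(560,93),(640,59)],float)
tp=np.c_[322+(tp[:,0]-400)/3.0075,158+tp[:,1]/3]-.33
sp=np.array([(560,476),(510,460),(486,442),(481,418),(490,392)],float)
sp=np.c_[295+(sp[:,0]-400)/4,205+(sp[:,1]-300)/4]-.4
tt=np.array([322+48/3.0075,158+280/3])-.33;st=np.array([295+212/4,205+183/4])-.4
c=rod()
def res(q,parts=False):
    W=hw(q,c,q[3]);o=[]
    for C,pts,tip in((T,tp,tt),(S,sp,st)):
        P=np.array([proj(C,w) for w in W])
        o+=[np.linalg.norm(P-x,axis=1).min() for x in pts]
        o+=list(P[0]-tip)
    return np.array(o)
best=None
for y in np.linspace(-3,3,13):
    r=least_squares(res,[.58,.1,y,.09])
    if best is None or r.cost<best.cost: best=r
print(best.x,np.round(best.fun,2))
q=best.x
print("tip,bs,be,post",hw(q,np.array([[-94.3,125.4],[-57.8,118.9],[0,50],[0,-96]])/1e3,q[3]).round(3).tolist())
for uv in((365,193),(388,182)): print(onz(T,uv,.09))
print("holder-frame",[ (Ro.from_euler('z',-q[2]).apply(onz(T,uv,.09)-[q[0],q[1],0])*1e3).round(1).tolist() for uv in((365,193),(388,182))])
# roll
X=tri([(T,(245.5,241.5)),(S,(285,310.5))]);print("roll tri",X)
for uv in((233,250),(259,252),(233,233),(259,232)): print(uv,onz(T,uv,.03).round(4), onz(T,uv,.045).round(4))
E
```

```text
[0.59509416 0.11539125 0.41067613 0.09061207] [ 0.57  0.73  1.91  0.7   0.38  0.57  0.5   1.35  0.3   0.77  0.57  1.47
  0.08  0.89  0.78 -0.82]
tip,bs,be,post [[0.459, 0.193, 0.091], [0.495, 0.201, 0.091], [0.575, 0.161, 0.091], [0.633, 0.027, 0.091]]
[0.58792599 0.13468223 0.09      ]
[0.61274059 0.08346775 0.09      ]
holder-frame [[1.1, 20.5, 90.0], [3.4, -36.3, 90.0]]
roll tri [0.48361431 0.4036682  0.02980642]
(233, 250) [0.465  0.4328 0.03  ] [0.464  0.4307 0.045 ]
(259, 252) [0.4606 0.3731 0.03  ] [0.4596 0.3717 0.045 ]
(233, 233) [0.5042 0.4334 0.03  ] [0.5027 0.4314 0.045 ]
(259, 232) [0.5067 0.3736 0.03  ] [0.5052 0.3723 0.045 ]
```

Call:
apply_moves(
  xyz=[
    [0,0,-6],
    [0,0,-6],
    [0,0,-6],
    [0,0,-6],
    [0,0,-6],
    [0,0,-6],
  ],
  twist=[
    [0,0,0],
    [0,0,0],
    [0,0,0],
    [0,0,0],
    [0,0,0],
    [0,0,0],
  ],
  grip=[1,1,1,1,1,1],
)

```text
time: 1.3
tool_pos: [0.1599, -0.5781, 0.4618]
eef_rot: [0.991, 0.134, 0.001, 0.007]
contact_force: [-0.6, -0.0, -0.2]
gripper_width: 0.999
finger_force: 0.0
```

```bash
cat >> h.py <<'E'
def goto(p,yaw,tilt=None):
    """print shift/twist (tool units) from the measured pose to world p, tool pointing down with x at yaw (deg)"""
    s=bot.observe();R=Ro.from_quat(s["eef_rot"])
    D=Ro.from_euler('z',yaw,degrees=True)*Ro.from_euler('x',180,degrees=True)
    d=R.inv().apply(np.array(p)-s["tool_pos"])/.04
    print("t",round(s["time"],2),"pos",np.round(s["tool_pos"],4),"yaw",round(np.degrees(np.arctan2(*R.as_matrix()[1::-1,0])),2),"F",np.round(s["contact_force"],2),"w",round(s["gripper_width"],3),"| xyz",np.round(d,3),"twist",np.round((R.inv()*D).as_rotvec(degrees=True)/5,3))
E
python3 -c "
from h import *
goto([.40,-.08,.45],90);goto([.47,.30,.45],180)"
```

```text
t 1.3 pos [ 0.1599 -0.5781  0.4618] yaw 15.46 F [-0.62 -0.01 -0.15] w 0.999 | xyz [  9.105 -10.404   0.15 ] twist [  0.125   0.107 -14.908]
t 1.3 pos [ 0.1599 -0.5781  0.4618] yaw 15.46 F [-0.62 -0.01 -0.15] w 0.999 | xyz [ 13.324 -19.093   0.03 ] twist [ 1.7000e-02  2.2200e-01 -3.2908e+01]
```

Call:
apply_moves(
  xyz=[
    [1,-1.1,0],
    [2,-2.2,0],
    [3,-3.3,0],
    [4,-4.4,0],
    [5,-5.4,0],
    [6,-6.5,0],
    [7,-7.8,0],
    [8,-8.8,0],
    [9.1,-10.4,0],
    [9.1,-10.4,0],
  ],
  twist=[
    [0,0,-1.5],
    [0,0,-3],
    [0,0,-4.5],
    [0,0,-6],
    [0,0,-7.5],
    [0,0,-9],
    [0,0,-10.5],
    [0,0,-12],
    [0,0,-13.5],
    [0,0,-15],
  ],
  grip=[1,1,1,1,1,1,1,1,1,1],
)

```text
time: 2.3
tool_pos: [0.3795, -0.1273, 0.4533]
eef_rot: [0.702, 0.712, -0.0, -0.0]
contact_force: [0.9, 0.6, 0.3]
gripper_width: 0.997
finger_force: 0.0
```

```bash
python3 -c "
from h import *
goto([.45,.36,.30],180)"
```

```text
t 2.3 pos [ 0.3795 -0.1273  0.4533] yaw 90.75 F [0.9  0.63 0.31] w 0.997 | xyz [12.158  1.922  3.833] twist [-0.000e+00 -1.000e-03 -1.785e+01]
```

Call:
apply_moves(
  xyz=[
    [1.2,0.2,0],
    [2.4,0.4,0],
    [3.6,0.6,0],
    [4.8,0.8,0.4],
    [6,1,1],
    [7.2,1.2,1.6],
    [8.4,1.4,2.2],
    [9.6,1.6,2.8],
    [10.8,1.8,3.4],
    [12.1,1.9,3.8],
  ],
  twist=[
    [0,0,-1.7],
    [0,0,-3.4],
    [0,0,-5.1],
    [0,0,-6.8],
    [0,0,-8.5],
    [0,0,-10.2],
    [0,0,-11.9],
    [0,0,-13.6],
    [0,0,-15.3],
    [0,0,-17],
  ],
  grip=[1,1,1,1,1,1,1,1,1,1],
)

```text
time: 3.3
tool_pos: [0.4487, 0.3318, 0.3085]
eef_rot: [0.037, 0.999, -0.001, -0.001]
contact_force: [0.4, -0.3, 0.2]
gripper_width: 1.001
finger_force: 0.0
```

Run:
```python
from h import *
goto([.484,.403,.2],180)
C=wcal();f=bot.grab_frame("wrist");cv2.imwrite("pics/w1.png",f[:,:,::-1])
np.savez("w1.npz",K=C[0],R=C[1],t=C[2])
print(proj(C,[.484,.403,.03]))
for r in bot.regions_of("wrist","label_roll"):
    m=r["pixels"].astype(np.uint8);c,_=cv2.findContours(m,0,2);c=max(c,key=cv2.contourArea);print(round(r["p"],2),cv2.boundingRect(c),cv2.minAreaRect(c))
```

```text
t 3.3 pos [0.4487 0.3318 0.3085] yaw 175.8 F [ 0.38 -0.29  0.21] w 1.001 | xyz [-0.754  1.843  2.709] twist [-0.015 -0.015 -0.84 ]
[385.49224807 211.90969046]
0.79 (360, 192, 53, 42) ((386.0, 212.5), (41.0, 52.0), 90.0)
0.78 (336, 75, 90, 72) ((381.6346130371094, 110.1730728149414), (59.42319107055664, 85.50663757324219), 78.69007110595703)
0.66 (276, 208, 40, 40) ((295.62353515625, 227.3941650390625), (36.55278396606445, 27.767099380493164), 49.398704528808594)
0.29 (60, 258, 128, 115) ((107.65974426269531, 311.4789123535156), (72.12086486816406, 150.81614685058594), 50.01311492919922)
```

View pics/w1.png

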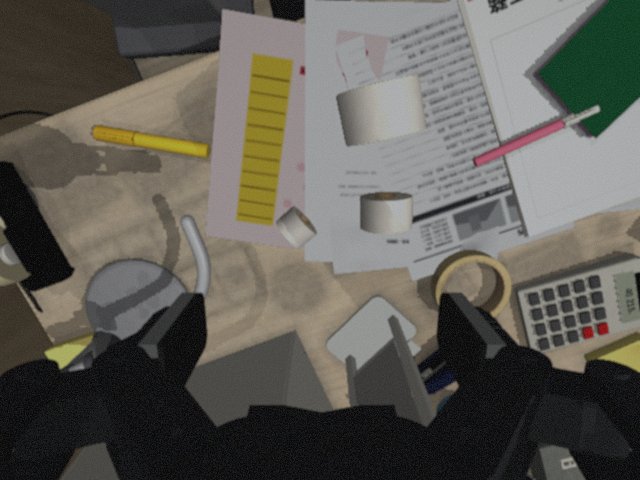

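The view confirms the choice: the middle roll is at (386,212), between the big one (381,110) and the small one (296,227), and the prediction was (385,212). The rod tip is at (187,221). Next I fit the roll yaw with a cylinder silhouette.

Run:
```python
from h import *
from scipy.optimize import minimize
z=np.load("w1.npz");V=[]
for n,C,ref in(("top",cal("top"),(246,242)),("scene",cal("scene"),(285,311)),("wrist",(z["K"],z["R"],z["t"]),(386,212))):
    bot.grab_frame(n)
    for r in bot.regions_of(n,"label_roll"):
        m=r["pixels"]
        ys,xs=np.nonzero(m)
        if np.hypot(xs.mean()-ref[0],ys.mean()-ref[1])<8: V.append((n,C,m.astype(np.uint8)));break
th=np.linspace(0,2*np.pi,60)
L=[np.c_[np.full(60,s*.019),.03*np.cos(th),.03*np.sin(th)] for s in(-1,1)];L=np.vstack(L)
S=8
def cost(q,pr=False):
    W=Ro.from_euler('z',q[2],degrees=True).apply(L)+[q[0],q[1],.03];o=[]
    for n,C,m in V:
        P=np.array([proj(C,w) for w in W]);h=cv2.convexHull(P.astype(np.float32))[:,0]
        x0,y0=(h.min(0)-12).astype(int);w,hh=(np.ptp(h,0)+24).astype(int)
        a=np.zeros((hh*S,w*S),np.uint8);cv2.fillPoly(a,[np.round((h-[x0,y0]+.5)*S).astype(int)],1)
        b=cv2.resize(m[y0:y0+hh,x0:x0+w],(w*S,hh*S),interpolation=cv2.INTER_NEAREST)
        o.append(1-(a&b).sum()/(a|b).sum())
    if pr: print([v[0] for v in V],np.round(o,3))
    return sum(o)
best=min((minimize(cost,[.484,.403,y],method="Nelder-Mead",options=dict(initial_simplex=[[.484,.403,y],[.488,.403,y],[.484,.407,y],[.484,.403,y+5]])) for y in(-20,-10,0,10,20)),key=lambda r:r.fun)
print(best.x,best.fun);cost(best.x,True)
for y in range(-12,13,4): print(y,round(cost([*best.x[:2],y]),3),end=" ")
```

```text
[ 0.48133639  0.40448882 -2.11190891] 0.10249204156530145
['scene', 'wrist'] [0.042 0.06 ]
-12 0.185 -8 0.14 -4 0.11 0 0.108 4 0.141 8 0.191 12 0.243
```

Run:
```python
from h import *
print(np.round(bot.get_calibration("wrist")["tool_from_camera"],3).tolist())
goto([.4815,.404,.13],178);goto([.4815,.404,.022],178)
C=cal("scene");T=cal("top")
print("post knob",tri([(T,(415,172)),(C,(324.5,215))]))
```

```text
[[-0.001, -0.964, -0.267, 0.067], [1.0, -0.001, 0.001, -0.001], [-0.001, -0.267, 0.964, -0.162], [0.0, 0.0, 0.0, 1.0]]
t 3.7 pos [0.4494 0.3292 0.3125] yaw 175.33 F [-0.   -0.35 -0.98] w 1.003 | xyz [-0.638  1.923  4.566] twist [ 0.016  0.027 -0.533]
t 3.7 pos [0.4494 0.3292 0.3125] yaw 175.33 F [-0.   -0.35 -0.98] w 1.003 | xyz [-0.632  1.919  7.266] twist [ 0.016  0.027 -0.533]
post knob [0.63395829 0.02364218 0.09432537]
```

Call:
apply_moves(
  xyz=[
    [-0.3,1,0.3],
    [-0.63,1.92,1],
    [-0.63,1.92,2.2],
    [-0.63,1.92,3.4],
    [-0.63,1.92,4.5],
    [-0.63,1.92,4.5],
    [-0.63,1.92,4.5],
  ],
  twist=[
    [0,0,-0.3],
    [0,0,-0.53],
    [0,0,-0.53],
    [0,0,-0.53],
    [0,0,-0.53],
    [0,0,-0.53],
    [0,0,-0.53],
  ],
  grip=[1,1,1,1,1,1,1],
)

```text
time: 4.4
tool_pos: [0.4806, 0.404, 0.1324]
eef_rot: [0.017, 1.0, 0.0, 0.0]
contact_force: [0.6, -0.2, 1.0]
gripper_width: 0.999
finger_force: 0.0
```

Run:
```python
from h import *
C=wcal();f=bot.grab_frame("wrist");cv2.imwrite("pics/w2.png",f[:,:,::-1])
rs=bot.regions_of("wrist","label_roll")
goto([.4815,.404,.022],178)
for r in rs:
    m=r["pixels"].astype(np.uint8);c,_=cv2.findContours(m,0,2);c=max(c,key=cv2.contourArea);print(round(r["p"],2),cv2.boundingRect(c))
th=np.linspace(0,2*np.pi,60)
for yw in(-4,-2,0):
  W=np.vstack([np.c_[np.full(60,s*.019),.03*np.cos(th),.03*np.sin(th)] for s in(-1,1)])
  P=np.array([proj(C,w) for w in Ro.from_euler('z',yw,degrees=True).apply(W)+[.4815,.404,.03]]);print(yw,P.min(0),np.ptp(P,0))
```

```text
t 4.5 pos [0.482  0.4055 0.136 ] yaw 178.06 F [ 0.08 -0.15  0.67] w 0.995 | xyz [ 0.027 -0.05   2.849] twist [0.052 0.064 0.011]
0.87 (224, 0, 162, 114)
0.81 (277, 195, 87, 73)
0.74 (138, 213, 76, 69)
-4 [279.14970027 191.08392804] [87.67907892 74.38412062]
-2 [278.51082665 191.20647625] [87.42066684 74.20443813]
0 [277.61186525 191.07735491] [87.63487177 74.38338113]
```

View pics/w2.png

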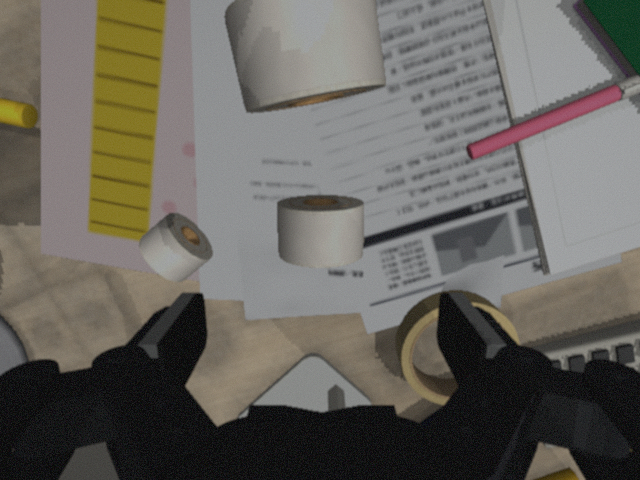

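The roll is centred between the fingers at (321,232), its bore is along tool x, and the small roll (176,247) and tape (460,345) are clear. I'll descend and grip.

Call:
apply_moves(
  xyz=[
    [0,-0.04,1],
    [0,-0.04,2],
    [0,-0.04,2.85],
    [0,-0.04,2.85],
    [0,-0.04,2.85],
    [0,-0.04,2.85],
    [0,-0.04,2.85],
    [0,-0.04,2.85],
    [0,-0.04,2.85],
    [0,-0.04,2.85],
  ],
  twist=[
    [0,0,0],
    [0,0,0],
    [0,0,0],
    [0,0,0],
    [0,0,0],
    [0,0,0],
    [0,0,0],
    [0,0,0],
    [0,0,0],
    [0,0,0],
  ],
  grip=[1,1,1,1,1,0.3,0.3,0.1,0.1,0.1],
  newtons=40,
)

```text
time: 5.5
tool_pos: [0.4819, 0.4038, 0.0212]
eef_rot: [0.017, 1.0, 0.001, 0.002]
contact_force: [-0.5, -2.9, 9.3]
gripper_width: 0.609
finger_force: 37.7
```

Run:
```python
from h import *
goto([.4815,.404,.022],178)
w=bot.grab_frame("wrist");s=bot.grab_frame("scene")
W=np.hstack([cv2.resize(w[140:440,160:480],(400,375)),cv2.resize(s[260:350,250:346],(400,375),interpolation=cv2.INTER_CUBIC)])
cv2.imwrite("pics/g1.png",W[:,:,::-1])
```

```text
t 5.5 pos [0.4819 0.4038 0.0212] yaw 178.1 F [-0.5  -2.9   9.34] w 0.609 | xyz [ 0.01   0.004 -0.021] twist [0.03  0.054 0.019]
```

View pics/g1.png

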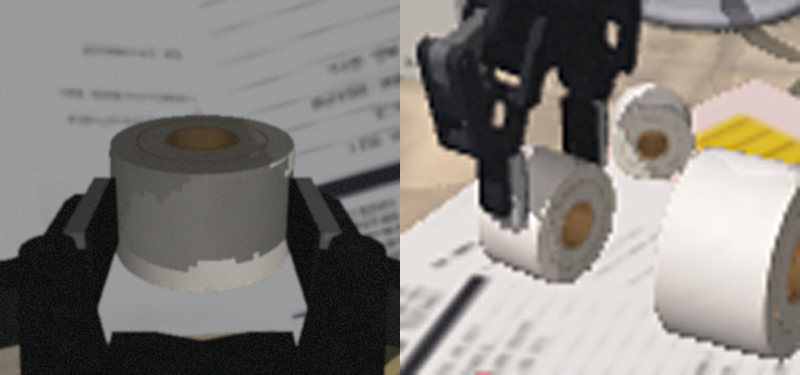

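The right half shows the fingers on either side of the middle roll at mid-height, and the left half shows it square between the pads. I'll lift it.

Call:
apply_moves(
  xyz=[
    [0,0,-0.4],
    [0,0,-0.8],
    [0,0,-1.8],
    [0,0,-2.8],
    [0,0,-3.3],
    [0,0,-3.3],
    [0,0,-3.3],
  ],
  twist=[
    [0,0,0],
    [0,0,0],
    [0,0,0],
    [0,0,0],
    [0,0,0],
    [0,0,0],
    [0,0,0],
  ],
  grip=[0.1,0.1,0.1,0.1,0.1,0.1,0.1],
)

```text
time: 6.3
tool_pos: [0.4803, 0.4034, 0.1493]
eef_rot: [0.016, 1.0, 0.0, 0.0]
contact_force: [-0.3, 0.0, -1.5]
gripper_width: 0.612
finger_force: 36.3
```

```bash
cat >> h.py <<'E'
from scipy.optimize import minimize
def rollfit(views,q0,z_fixed=None):
    """fit roll (x,y,z,yaw,pitch) silhouettes; q0 = x,y,z,yaw,pitch deg"""
    V=[];th=np.linspace(0,2*np.pi,60)
    L=np.vstack([np.c_[np.full(60,s*.019),.03*np.cos(th),.03*np.sin(th)] for s in(-1,1)])
    for n in views:
        C=wcal() if n=="wrist" else cal(n)
        bot.grab_frame(n);ref=proj(C,q0[:3])
        for r in bot.regions_of(n,"label_roll"):
            ys,xs=np.nonzero(r["pixels"]);print(n,round(r["p"],2),np.round([xs.mean(),ys.mean()],1),len(xs),ref.round(1))
            if np.hypot(*(np.array([xs.mean(),ys.mean()])-ref))<25: V.append((n,C,r["pixels"]));break
    return V,L
E
python3 - <<'E'
from h import *
goto([.415,.182,.15],193.5)
V,L=rollfit(("scene","top","wrist"),[.482,.404,.163])
for n,C,m in V:
    ys,xs=np.nonzero(m);print(n,xs.min(),xs.max(),ys.min(),ys.max())
    for z in(.155,.163,.171):
        P=np.array([proj(C,w) for w in Ro.from_euler('z',-2,degrees=True).apply(L)+[.482,.404,z]]);print(z,P.min(0).round(1),P.max(0).round(1))
E
```

```text
t 6.3 pos [0.4803 0.4034 0.1493] yaw 178.11 F [-0.3   0.04 -1.52] w 0.612 | xyz [ 1.448 -5.585 -0.022] twist [ 0.007  0.01  -3.078]
scene 0.8 [309.8 290.8] 408 [281.4 249.5]
scene 0.79 [283.9 253.1] 787 [281.4 249.5]
top 0.92 [247.8 289.1] 827 [238.4 237.5]
top 0.59 [291.9 237.1] 234 [238.4 237.5]
wrist 0.92 [185.1 243.6] 3034 [326.4 301.6]
wrist 0.88 [321.4 300.2] 18078 [326.4 301.6]
scene 265 299 235 268
0.155 [263.4 235.9] [299.3 271.2]
0.163 [263.1 231.9] [299.2 267.4]
0.171 [262.8 228. ] [299.  263.5]
wrist 247 395 232 374
0.155 [253.1 232.2] [400.  375.3]
0.163 [249.6 236.7] [404.1 389.6]
0.171 [245.6 241.5] [408.6 405.7]
```

Run:
```python
from h import *
goto([.408,.180,.082],193.5)
```

```text
t 6.6 pos [0.4796 0.4028 0.147 ] yaw 178.11 F [-0.86  0.52 -0.91] w 0.607 | xyz [ 1.602 -5.623  1.64 ] twist [-0.017 -0.028 -3.078]
```

Call:
apply_moves(
  xyz=[
    [0.3,-0.9,-0.3],
    [0.6,-1.9,-0.3],
    [0.9,-2.9,-0.2],
    [1.2,-3.9,0],
    [1.5,-4.8,0.2],
    [1.6,-5.6,0.6],
    [1.6,-5.6,1],
    [1.6,-5.6,1.4],
    [1.6,-5.62,1.64],
    [1.6,-5.62,1.64],
  ],
  twist=[
    [0,0,-0.4],
    [0,0,-0.8],
    [0,0,-1.2],
    [0,0,-1.6],
    [0,0,-2],
    [0,0,-2.4],
    [0,0,-2.8],
    [0,0,-3.08],
    [0,0,-3.08],
    [0,0,-3.08],
  ],
  grip=[0.1,0.1,0.1,0.1,0.1,0.1,0.1,0.1,0.1,0.1],
)

```text
time: 7.6
tool_pos: [0.4077, 0.1807, 0.0811]
eef_rot: [-0.118, 0.993, -0.0, -0.002]
contact_force: [-0.3, -0.3, -1.2]
gripper_width: 0.607
finger_force: 36.4
```

Run:
```python
from h import *
w0=bot.grab_frame("top")
goto([.408,.180,.082],193.5)
C=wcal();np.savez("w3.npz",K=C[0],R=C[1],t=C[2])
w=bot.grab_frame("wrist");s=bot.grab_frame("scene");t=bot.grab_frame("top")
cv2.imwrite("pics/w3.png",w[:,:,::-1]);cv2.imwrite("pics/s3.png",s[:,:,::-1]);cv2.imwrite("pics/t3.png",t[:,:,::-1])
W=np.zeros((600,800,3),np.uint8)
W[:]=0
W[:,:400]=cv2.resize(w[120:480,200:440],(400,600))
W[:300,400:]=cv2.resize(s[190:280,270:390],(400,300),interpolation=cv2.INTER_CUBIC)
W[300:,400:]=cv2.resize(t[170:260,310:430],(400,300),interpolation=cv2.INTER_CUBIC)
cv2.imwrite("pics/c3.png",W[:,:,::-1])
q=[0.59509416,0.11539125,0.41067613]
print("tip wrist",proj(C,hw(q,[-.0943,.1254])[0]),"bs",proj(C,hw(q,[-.0578,.1189])[0]))
```

```text
t 7.65 pos [0.4083 0.1809 0.0824] yaw -166.48 F [-0.45  0.44 -2.01] w 0.611 | xyz [ 0.014 -0.021  0.01 ] twist [-0.002 -0.022  0.005]
tip wrist [322.50896451 390.28719765] bs [322.37644176 455.06296189]
```

View pics/c3.png

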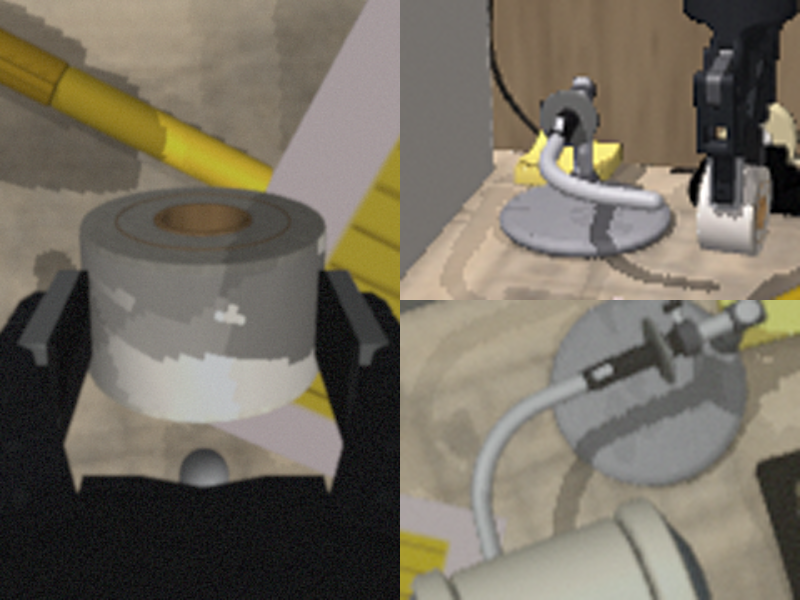

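Wrist: the rod tip is at (322,390), as predicted, and the bore centre is at column 322, so they are aligned laterally. In scene the bore lies on the line of the rod. Before threading I check clearance to the cabinet.

Run:
```python
from h import *
T=cal("top");S=cal("scene")
print("bottom edge top cam",[onz(T,uv,0).round(3).tolist() for uv in((302,175),(420,140))])
print("bottom scene",[onz(S,uv,0).round(3).tolist() for uv in((263,277),(300,235))])
print("top corner",tri([(T,(295,150)),(S,(258,182))]).round(3))
q=[0.59509416,0.11539125,0.41067613]
for i in range(0,187,12):pass
def center(s): # s mm past tip, roll centre biased inward
    pass
d=onz(T,(302,175),0)[:2];e=onz(T,(420,140),0)[:2];n=np.array([-(e-d)[1],(e-d)[0]]);n/=np.linalg.norm(n)
W=hw(q,rod())[:,:2];print("rod dist to cabinet line",((W-d)@n*np.sign((np.zeros(2)-d)@n)).round(3)[::15])
```

```text
bottom edge top cam [[0.646, 0.276, 0.0], [0.732, -0.007, 0.0]]
bottom scene [[0.658, 0.267, 0.0], [0.747, -0.012, 0.0]]
top corner [0.643 0.283 0.246]
rod dist to cabinet line [0.204 0.185 0.165 0.147 0.131 0.117 0.107 0.102 0.099 0.096 0.092 0.089
 0.086]
```

Call:
apply_moves(
  xyz=[
    [-0.2,0,0],
    [-0.4,0,0],
    [-0.6,0,0],
    [-0.75,0,0],
    [-0.85,0,0],
    [-0.95,0,0],
    [-1.05,0,0],
    [-1.15,0,0],
    [-1.15,0,0],
  ],
  twist=[
    [0,0,0],
    [0,0,0],
    [0,0,0],
    [0,0,0],
    [0,0,0],
    [0,0,0],
    [0,0,0],
    [0,0,0],
    [0,0,0],
  ],
  grip=[0.1,0.1,0.1,0.1,0.1,0.1,0.1,0.1,0.1],
)

```text
time: 8.7
tool_pos: [0.4538, 0.1914, 0.0832]
eef_rot: [-0.118, 0.993, -0.0, -0.0]
contact_force: [-0.9, 0.3, -1.6]
gripper_width: 0.612
finger_force: 36.4
```

```bash
cat >> h.py <<'E'
Q=[0.59509416,0.11539125,0.41067613]
def path(s,q=Q):
    """roll centre (world xy) and axis yaw (deg, world) at arc length s (mm) past the tip"""
    c=rod();c=np.vstack([c[0]-np.array([.985,-.174])*.05,c]);l=np.r_[0,np.cumsum(np.linalg.norm(np.diff(c,axis=0),axis=1))]*1e3-50
    u=np.linspace(s-19,s+19,39);P=np.c_[np.interp(u,l,c[:,0]),np.interp(u,l,c[:,1])]
    m=(P.max(0)+P.min(0))/2;_,_,v=np.linalg.svd(P-P.mean(0));v=v[0]*np.sign(v[0]@(P[-1]-P[0]))
    n=np.array([-v[1],v[0]]);d=(P-P.mean(0))@n;lat=(d.max()+d.min())/2
    i=len(P)//2;m=P.mean(0)+n*lat
    m=m+v*((P[i]-m)@v)
    w=hw(q,m)[0];return w[:2],np.degrees(np.arctan2(v[1],v[0])+q[2])
def table(ss,off=(-.002,0,-.008),z=.09,q=Q):
    """rows from the measured pose; off: roll centre in tool"""
    s0=bot.observe();R=Ro.from_quat(s0["eef_rot"])
    o=s0["tool_pos"]+R.apply(off);print("t",round(s0["time"],2),"tcp",np.round(s0["tool_pos"],4),"roll",o.round(4),"F",np.round(s0["contact_force"],2),"M",np.round(s0["torque"],2))
    for s in ss:
        w,y=path(s,q);D=Ro.from_euler('z',y+180,degrees=True)*Ro.from_euler('x',180,degrees=True)
        p=np.array([*w,z])-D.apply(off)
        print(s,"xyz",np.round(R.inv().apply(p-s0["tool_pos"])/.04,2).tolist(),"tw",np.round((R.inv()*D).as_rotvec(degrees=True)/5,2).tolist(),"roll",w.round(3),round(y,1))
E
python3 - <<'E'
from h import *
table(range(0,139,6))
E
```

```text
t 8.7 tcp [0.4538 0.1914 0.0832] roll [0.4558 0.1919 0.0912] F [-0.85  0.34 -1.58] M [-0.01 -0.02 -0.04]
0 xyz [-0.07, 0.0, 0.03] tw [-0.0, -0.0, 0.0] roll [0.459 0.193] 13.5
6 xyz [-0.22, 0.0, 0.03] tw [-0.0, -0.0, 0.0] roll [0.464 0.194] 13.5
12 xyz [-0.37, 0.0, 0.03] tw [-0.0, -0.0, 0.0] roll [0.47  0.196] 13.5
18 xyz [-0.52, 0.0, 0.03] tw [-0.0, -0.0, 0.0] roll [0.476 0.197] 13.5
24 xyz [-0.67, 0.0, 0.03] tw [-0.0, -0.0, 0.03] roll [0.482 0.198] 13.3
30 xyz [-0.82, -0.0, 0.03] tw [-0.0, -0.0, 0.18] roll [0.488 0.199] 12.6
36 xyz [-0.97, -0.01, 0.03] tw [-0.0, -0.0, 0.52] roll [0.494 0.2  ] 10.9
42 xyz [-1.12, -0.02, 0.03] tw [-0.0, -0.0, 1.08] roll [0.5   0.201] 8.1
48 xyz [-1.27, -0.04, 0.03] tw [-0.0, -0.0, 1.85] roll [0.505 0.202] 4.3
54 xyz [-1.41, -0.07, 0.03] tw [-0.0, -0.0, 2.77] roll [0.511 0.202] -0.4
60 xyz [-1.56, -0.1, 0.03] tw [-0.0, -0.0, 3.75] roll [0.517 0.202] -5.3
66 xyz [-1.69, -0.15, 0.03] tw [-0.0, -0.0, 4.74] roll [0.523 0.201] -10.2
72 xyz [-1.83, -0.21, 0.03] tw [-0.0, -0.0, 5.72] roll [0.529 0.2  ] -15.1
78 xyz [-1.96, -0.29, 0.03] tw [-0.0, -0.0, 6.7] roll [0.534 0.198] -20.0
84 xyz [-2.08, -0.37, 0.03] tw [-0.0, -0.0, 7.68] roll [0.54  0.196] -24.9
90 xyz [-2.19, -0.46, 0.03] tw [-0.0, -0.0, 8.66] roll [0.545 0.193] -29.8
96 xyz [-2.3, -0.56, 0.03] tw [-0.0, -0.0, 9.65] roll [0.55 0.19] -34.7
102 xyz [-2.39, -0.68, 0.03] tw [-0.0, 0.0, 10.63] roll [0.555 0.186] -39.6
108 xyz [-2.48, -0.79, 0.03] tw [-0.0, 0.0, 11.61] roll [0.559 0.182] -44.6
114 xyz [-2.56, -0.92, 0.03] tw [-0.0, 0.0, 12.59] roll [0.563 0.178] -49.5
120 xyz [-2.62, -1.05, 0.03] tw [-0.0, 0.0, 13.57] roll [0.567 0.173] -54.3
126 xyz [-2.68, -1.19, 0.03] tw [-0.0, 0.0, 14.44] roll [0.57  0.168] -58.7
132 xyz [-2.72, -1.33, 0.03] tw [-0.0, 0.0, 15.15] roll [0.573 0.163] -62.2
138 xyz [-2.76, -1.47, 0.03] tw [-0.0, 0.0, 15.63] roll [0.576 0.158] -64.6
```

Call:
apply_moves(
  xyz=[
    [-0.1,0,0],
    [-0.22,0,0],
    [-0.37,0,0],
    [-0.52,0,0],
    [-0.67,0,0],
    [-0.82,0,0],
    [-0.97,-0.01,0],
    [-1.12,-0.02,0],
    [-1.12,-0.02,0],
  ],
  twist=[
    [0,0,0],
    [0,0,0],
    [0,0,0],
    [0,0,0],
    [0,0,0.03],
    [0,0,0.18],
    [0,0,0.52],
    [0,0,1.08],
    [0,0,1.08],
  ],
  grip=[0.1,0.1,0.1,0.1,0.1,0.1,0.1,0.1,0.1],
)

```text
time: 9.6
tool_pos: [0.4979, 0.2011, 0.0831]
eef_rot: [-0.07, 0.998, -0.0, -0.0]
contact_force: [-0.1, 1.4, -0.8]
gripper_width: 0.609
finger_force: 36.4
```

Run:
```python
from h import *
table(range(42,92,6))
```

```text
t 9.6 tcp [0.4979 0.2011 0.0831] roll [0.4999 0.2014 0.0911] F [-0.14  1.41 -0.77] M [ 0.03 -0.    0.  ]
42 xyz [0.01, -0.0, 0.03] tw [-0.0, -0.0, -0.02] roll [0.5   0.201] 8.1
48 xyz [-0.14, -0.0, 0.03] tw [-0.0, -0.0, 0.75] roll [0.505 0.202] 4.3
54 xyz [-0.29, -0.02, 0.03] tw [-0.0, -0.0, 1.67] roll [0.511 0.202] -0.4
60 xyz [-0.43, -0.04, 0.03] tw [-0.0, -0.0, 2.66] roll [0.517 0.202] -5.3
66 xyz [-0.58, -0.08, 0.03] tw [-0.0, -0.0, 3.64] roll [0.523 0.201] -10.2
72 xyz [-0.72, -0.12, 0.03] tw [-0.0, -0.0, 4.62] roll [0.529 0.2  ] -15.1
78 xyz [-0.85, -0.18, 0.03] tw [-0.0, -0.0, 5.6] roll [0.534 0.198] -20.0
84 xyz [-0.98, -0.25, 0.03] tw [-0.0, -0.0, 6.58] roll [0.54  0.196] -24.9
90 xyz [-1.1, -0.34, 0.03] tw [-0.0, -0.0, 7.57] roll [0.545 0.193] -29.8
```

Call:
apply_moves(
  xyz=[
    [-0.07,0,0],
    [-0.14,0,0],
    [-0.22,-0.01,0],
    [-0.29,-0.02,0],
    [-0.36,-0.03,0],
    [-0.43,-0.04,0],
    [-0.5,-0.06,0],
    [-0.58,-0.08,0],
    [-0.58,-0.08,0],
  ],
  twist=[
    [0,0,0.35],
    [0,0,0.75],
    [0,0,1.2],
    [0,0,1.67],
    [0,0,2.16],
    [0,0,2.66],
    [0,0,3.15],
    [0,0,3.64],
    [0,0,3.64],
  ],
  grip=[0.1,0.1,0.1,0.1,0.1,0.1,0.1,0.1,0.1],
)

```text
time: 10.5
tool_pos: [0.5208, 0.2011, 0.0832]
eef_rot: [0.089, 0.996, -0.0, 0.0]
contact_force: [0.4, 0.3, -0.3]
gripper_width: 0.613
finger_force: 36.4
```

Run:
```python
from h import *
table(range(66,115,6))
```

```text
t 10.5 tcp [0.5208 0.2011 0.0832] roll [0.5228 0.2007 0.0912] F [ 0.42  0.27 -0.27] M [ 0.02 -0.01  0.04]
66 xyz [-0.01, 0.01, 0.03] tw [-0.0, 0.0, 0.0] roll [0.523 0.201] -10.2
72 xyz [-0.15, 0.0, 0.03] tw [-0.0, 0.0, 0.99] roll [0.529 0.2  ] -15.1
78 xyz [-0.3, -0.01, 0.03] tw [-0.0, 0.0, 1.97] roll [0.534 0.198] -20.0
84 xyz [-0.44, -0.04, 0.03] tw [-0.0, 0.0, 2.95] roll [0.54  0.196] -24.9
90 xyz [-0.59, -0.08, 0.03] tw [0.0, 0.0, 3.93] roll [0.545 0.193] -29.8
96 xyz [-0.72, -0.13, 0.03] tw [0.0, 0.0, 4.92] roll [0.55 0.19] -34.7
102 xyz [-0.86, -0.19, 0.03] tw [0.0, 0.0, 5.9] roll [0.555 0.186] -39.6
108 xyz [-0.98, -0.27, 0.03] tw [0.0, 0.0, 6.88] roll [0.559 0.182] -44.6
114 xyz [-1.11, -0.35, 0.03] tw [0.0, 0.0, 7.86] roll [0.563 0.178] -49.5
```

Call:
apply_moves(
  xyz=[
    [-0.08,0,0.01],
    [-0.15,0,0.02],
    [-0.22,0,0.02],
    [-0.3,-0.01,0.02],
    [-0.37,-0.02,0.02],
    [-0.44,-0.04,0.02],
    [-0.52,-0.06,0.02],
    [-0.59,-0.08,0.02],
    [-0.66,-0.1,0.02],
    [-0.72,-0.13,0.02],
  ],
  twist=[
    [0,0,0.5],
    [0,0,1],
    [0,0,1.5],
    [0,0,1.97],
    [0,0,2.46],
    [0,0,2.95],
    [0,0,3.44],
    [0,0,3.93],
    [0,0,4.42],
    [0,0,4.92],
  ],
  grip=[0.1,0.1,0.1,0.1,0.1,0.1,0.1,0.1,0.1,0.1],
)

```text
time: 11.5
tool_pos: [0.548, 0.191, 0.0824]
eef_rot: [0.299, 0.954, 0.0, -0.0]
contact_force: [0.1, -0.7, -1.0]
gripper_width: 0.61
finger_force: 36.4
```

Run:
```python
from h import *
table(range(96,145,6))
```

```text
t 11.5 tcp [0.548  0.191  0.0824] roll [0.5497 0.1899 0.0904] F [ 0.06 -0.67 -0.99] M [-0.01  0.04 -0.  ]
96 xyz [-0.01, 0.0, 0.01] tw [-0.0, -0.0, -0.0] roll [0.55 0.19] -34.7
102 xyz [-0.16, 0.0, 0.01] tw [-0.0, -0.0, 0.98] roll [0.555 0.186] -39.6
108 xyz [-0.3, -0.01, 0.01] tw [-0.0, -0.0, 1.96] roll [0.559 0.182] -44.6
114 xyz [-0.45, -0.04, 0.01] tw [-0.0, -0.0, 2.95] roll [0.563 0.178] -49.5
120 xyz [-0.59, -0.08, 0.01] tw [-0.0, -0.0, 3.92] roll [0.567 0.173] -54.3
126 xyz [-0.73, -0.13, 0.01] tw [-0.0, -0.0, 4.8] roll [0.57  0.168] -58.7
132 xyz [-0.87, -0.19, 0.01] tw [-0.0, -0.0, 5.5] roll [0.573 0.163] -62.2
138 xyz [-1.0, -0.25, 0.01] tw [-0.0, -0.0, 5.98] roll [0.576 0.158] -64.6
144 xyz [-1.13, -0.33, 0.01] tw [-0.0, -0.0, 6.24] roll [0.579 0.153] -66.0
```

Call:
apply_moves(
  xyz=[
    [-0.08,0,0],
    [-0.16,0,0],
    [-0.23,0,0],
    [-0.3,-0.01,0],
    [-0.38,-0.02,0],
    [-0.45,-0.04,0],
    [-0.59,-0.08,0],
    [-0.73,-0.13,0],
    [-0.87,-0.19,0],
    [-0.87,-0.19,0],
  ],
  twist=[
    [0,0,0.5],
    [0,0,1],
    [0,0,1.5],
    [0,0,1.96],
    [0,0,2.45],
    [0,0,2.95],
    [0,0,3.92],
    [0,0,4.8],
    [0,0,5.5],
    [0,0,5.5],
  ],
  grip=[0.1,0.1,0.1,0.1,0.1,0.1,0.1,0.1,0.1,0.1],
)

```text
time: 12.5
tool_pos: [0.5725, 0.1644, 0.0824]
eef_rot: [0.517, 0.856, -0.0, 0.0]
contact_force: [-0.2, -1.2, -1.6]
gripper_width: 0.609
finger_force: 36.4
```

Run:
```python
from h import *
table(range(132,172,4))
C=wcal();w=bot.grab_frame("wrist");t=bot.grab_frame("top");s=bot.grab_frame("scene");np.savez("w4.npz",K=C[0],R=C[1],t=C[2])
cv2.imwrite("pics/w4.png",w[:,:,::-1]);cv2.imwrite("pics/t4.png",t[:,:,::-1])
W=np.zeros((600,800,3),np.uint8)
W[:,:400]=cv2.resize(w[120:480,200:440],(400,600))
W[:300,400:]=cv2.resize(s[190:280,270:390],(400,300),interpolation=cv2.INTER_CUBIC)
W[300:,400:]=cv2.resize(t[140:230,330:450],(400,300),interpolation=cv2.INTER_CUBIC)
cv2.imwrite("pics/c4.png",W[:,:,::-1])
print("be+20,+30,+40",[proj(C,hw(Q,[0,y])[0]).round(1).tolist() for y in(.03,.02,.01,0)])
```

```text
t 12.5 tcp [0.5725 0.1644 0.0824] roll [0.5734 0.1627 0.0904] F [-0.2  -1.18 -1.61] M [-0.02  0.04  0.03]
132 xyz [0.02, 0.0, 0.01] tw [-0.0, 0.0, 0.0] roll [0.573 0.163] -62.2
136 xyz [-0.08, 0.0, 0.01] tw [-0.0, 0.0, 0.35] roll [0.575 0.16 ] -64.0
140 xyz [-0.18, 0.0, 0.01] tw [-0.0, 0.0, 0.59] roll [0.577 0.156] -65.2
144 xyz [-0.28, 0.0, 0.01] tw [-0.0, 0.0, 0.75] roll [0.579 0.153] -66.0
148 xyz [-0.38, -0.0, 0.01] tw [-0.0, 0.0, 0.83] roll [0.58  0.149] -66.3
152 xyz [-0.48, -0.01, 0.01] tw [-0.0, 0.0, 0.85] roll [0.582 0.145] -66.5
156 xyz [-0.58, -0.01, 0.01] tw [-0.0, 0.0, 0.85] roll [0.584 0.142] -66.5
160 xyz [-0.68, -0.02, 0.01] tw [-0.0, 0.0, 0.85] roll [0.585 0.138] -66.5
164 xyz [-0.78, -0.03, 0.01] tw [-0.0, 0.0, 0.85] roll [0.587 0.134] -66.5
168 xyz [-0.88, -0.04, 0.01] tw [-0.0, 0.0, 0.85] roll [0.588 0.131] -66.5
be+20,+30,+40 [[319.8, 336.5], [318.2, 356.2], [316.6, 375.3], [315.1, 393.8]]
```

View pics/c4.png

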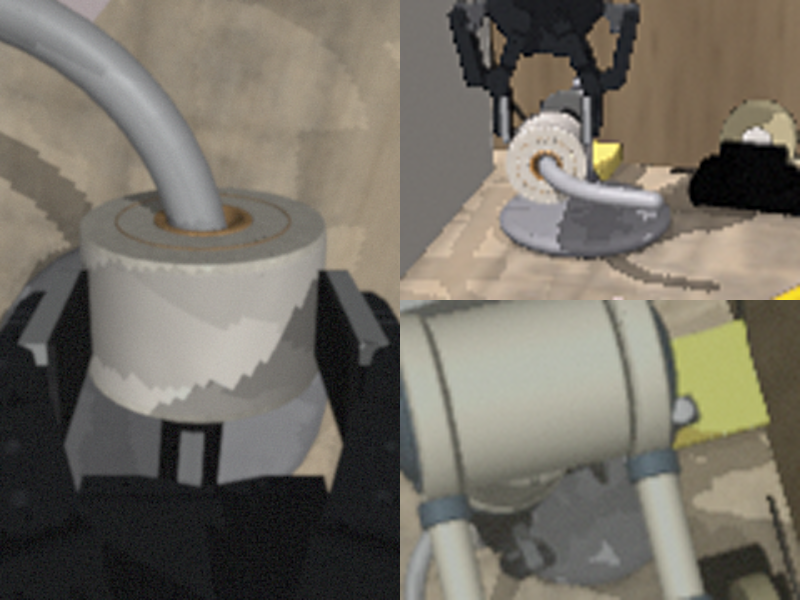

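The wrist view shows the black hub with its wedge ahead of the roll, centred at about (314,390), within 0.6 mm of the model. The rod passes cleanly through the bore. I'll advance slowly onto the hub.

Call:
apply_moves(
  xyz=[
    [-0.05,0,0],
    [-0.1,0,0],
    [-0.15,0,0],
    [-0.2,0,0],
    [-0.25,0,0],
    [-0.3,-0.01,0],
    [-0.35,-0.01,0],
    [-0.4,-0.02,0],
    [-0.4,-0.02,0],
  ],
  twist=[
    [0,0,0.17],
    [0,0,0.35],
    [0,0,0.5],
    [0,0,0.62],
    [0,0,0.7],
    [0,0,0.75],
    [0,0,0.8],
    [0,0,0.83],
    [0,0,0.83],
  ],
  grip=[0.1,0.1,0.1,0.1,0.1,0.1,0.1,0.1,0.1],
)

```text
time: 13.55
tool_pos: [0.5793, 0.1501, 0.0824]
eef_rot: [0.547, 0.837, -0.0, 0.0]
contact_force: [0.0, 0.3, -0.7]
gripper_width: 0.607
finger_force: 36.4
```

Run:
```python
from h import *
table(range(148,176,4))
z=np.load("w4.npz");C=(z["K"],z["R"],z["t"])
print("wedge front holder xy mm",[(Ro.from_euler('z',-Q[2]).apply(onz(C,(314.5,r),h)-[Q[0],Q[1],0])*1e3).round(1).tolist() for r,h in((379,.0985),(379,.104),(411,.104))])
s=bot.observe();n=Ro.from_euler('z',-Q[2]);print("force in holder axes",n.apply(s["contact_force"]).round(2))
```

```text
t 13.55 tcp [0.5793 0.1501 0.0824] roll [0.5801 0.1483 0.0904] F [ 0.03  0.29 -0.7 ] M [-0.04 -0.02  0.01]
148 xyz [0.02, 0.01, 0.01] tw [0.0, 0.0, -0.0] roll [0.58  0.149] -66.3
152 xyz [-0.08, 0.02, 0.01] tw [0.0, 0.0, 0.02] roll [0.582 0.145] -66.5
156 xyz [-0.18, 0.02, 0.01] tw [0.0, 0.0, 0.02] roll [0.584 0.142] -66.5
160 xyz [-0.28, 0.02, 0.01] tw [0.0, 0.0, 0.02] roll [0.585 0.138] -66.5
164 xyz [-0.38, 0.02, 0.01] tw [0.0, 0.0, 0.02] roll [0.587 0.134] -66.5
168 xyz [-0.48, 0.02, 0.01] tw [0.0, 0.0, 0.02] roll [0.588 0.131] -66.5
172 xyz [-0.58, 0.02, 0.01] tw [0.0, 0.0, 0.02] roll [0.59  0.127] -66.5
wedge front holder xy mm [[-1.1, 14.2, 98.5], [-1.3, 18.2, 104.0], [-0.2, 2.3, 104.0]]
force in holder axes [ 0.14  0.25 -0.7 ]
```

Call:
apply_moves(
  xyz=[
    [-0.05,0,0],
    [-0.1,0,0],
    [-0.15,0,0],
    [-0.2,0,0],
    [-0.25,0,0],
    [-0.3,0,0],
    [-0.35,0,0],
    [-0.4,0,0],
    [-0.45,0,0],
    [-0.5,0,0],
  ],
  twist=[
    [0,0,0.02],
    [0,0,0.02],
    [0,0,0.02],
    [0,0,0.02],
    [0,0,0.02],
    [0,0,0.02],
    [0,0,0.02],
    [0,0,0.02],
    [0,0,0.02],
    [0,0,0.02],
  ],
  grip=[0.1,0.1,0.1,0.1,0.1,0.1,0.1,0.1,0.1,0.1],
)

```text
time: 14.55
tool_pos: [0.5873, 0.1319, 0.0825]
eef_rot: [0.548, 0.837, 0.0, 0.0]
contact_force: [0.0, -0.5, -0.5]
gripper_width: 0.609
finger_force: 36.6
```

```bash
cat >> h.py <<'E'
def st():
    s=bot.observe();n=Ro.from_euler('z',-Q[2]);R=Ro.from_quat(s["eef_rot"]);o=n.apply(s["tool_pos"]+R.apply([-.002,0,-.008])-[Q[0],Q[1],0])*1e3
    print("t",round(s["time"],2),"roll holder mm",o.round(1),"dist from bend_end",round(50-o[1],1),"F holder",n.apply(s["contact_force"]).round(2),"M",n.apply(s["torque"]).round(2),"w",round(s["gripper_width"],3))
E
python3 - <<'E'
from h import *
st()
E
```

```text
t 14.55 roll holder mm [-0.6 16.3 90.5] dist from bend_end 33.7 F holder [-0.18 -0.41 -0.53] M [ 0.07 -0.   -0.04] w 0.609
```

Free so far. I'll go another 16 mm, then feel for the disc.

Call:
apply_moves(
  xyz=[
    [-0.05,0,0],
    [-0.1,0,0],
    [-0.15,0,0],
    [-0.2,0,0],
    [-0.25,0,0],
    [-0.3,0,0],
    [-0.35,0,0],
    [-0.4,0,0],
    [-0.45,0,0],
    [-0.45,0,0],
  ],
  twist=[
    [0,0,0],
    [0,0,0],
    [0,0,0],
    [0,0,0],
    [0,0,0],
    [0,0,0],
    [0,0,0],
    [0,0,0],
    [0,0,0],
    [0,0,0],
  ],
  grip=[0.1,0.1,0.1,0.1,0.1,0.1,0.1,0.1,0.1,0.1],
)

```text
time: 15.55
tool_pos: [0.5945, 0.1152, 0.0824]
eef_rot: [0.548, 0.836, -0.0, 0.0]
contact_force: [1.0, -0.4, -0.0]
gripper_width: 0.61
finger_force: 36.6
```

Run:
```python
from h import *
st()
```

```text
t 15.55 roll holder mm [-0.6 -1.9 90.4] dist from bend_end 51.9 F holder [ 0.75 -0.71 -0.03] M [-0.08  0.04 -0.01] w 0.61
```

Call:
apply_moves(
  xyz=[
    [-0.04,0,0],
    [-0.08,0,0],
    [-0.12,0,0],
    [-0.15,0,0],
    [-0.15,0,0],
  ],
  twist=[
    [0,0,0],
    [0,0,0],
    [0,0,0],
    [0,0,0],
    [0,0,0],
  ],
  grip=[0.1,0.1,0.1,0.1,0.1],
)

```text
time: 16.05
tool_pos: [0.5969, 0.1099, 0.0824]
eef_rot: [0.548, 0.836, -0.0, 0.0]
contact_force: [0.2, -0.1, -0.7]
gripper_width: 0.609
finger_force: 36.6
```

```bash
python3 -c "
from h import *
st()"
```

```text
t 16.05 roll holder mm [-0.6 -7.8 90.4] dist from bend_end 57.8 F holder [ 0.1  -0.15 -0.66] M [-0.07  0.02 -0.04] w 0.609
```

Call:
apply_moves(
  xyz=[
    [-0.03,0,0],
    [-0.06,0,0],
    [-0.08,0,0],
    [-0.1,0,0],
    [-0.1,0,0],
  ],
  twist=[
    [0,0,0],
    [0,0,0],
    [0,0,0],
    [0,0,0],
    [0,0,0],
  ],
  grip=[0.1,0.1,0.1,0.1,0.1],
)

```text
time: 16.55
tool_pos: [0.5984, 0.1063, 0.0824]
eef_rot: [0.548, 0.837, -0.0, 0.0]
contact_force: [0.1, -1.1, -1.0]
gripper_width: 0.606
finger_force: 36.6
```

```bash
python3 -c "
from h import *
st()"
```

```text
t 16.55 roll holder mm [ -0.6 -11.7  90.4] dist from bend_end 61.7 F holder [-0.4  -1.05 -0.96] M [ 0.04  0.03 -0.03] w 0.606
```

Call:
apply_moves(
  xyz=[
    [-0.03,0,0],
    [-0.06,0,0],
    [-0.08,0,0],
    [-0.1,0,0],
    [-0.1,0,0],
  ],
  twist=[
    [0,0,0],
    [0,0,0],
    [0,0,0],
    [0,0,0],
    [0,0,0],
  ],
  grip=[0.1,0.1,0.1,0.1,0.1],
)

```text
time: 17.05
tool_pos: [0.5998, 0.1031, 0.0824]
eef_rot: [0.548, 0.837, 0.0, -0.0]
contact_force: [-1.6, 3.5, -1.1]
gripper_width: 0.612
finger_force: 36.6
```

```bash
python3 -c "
from h import *
st()"
```

```text
t 17.05 roll holder mm [ -0.5 -15.1  90.4] dist from bend_end 65.1 F holder [-0.08  3.89 -1.15] M [ 0.74  0.02 -0.09] w 0.612
```

Call:
apply_moves(
  xyz=[
    [-0.03,0,0],
    [-0.06,0,0],
    [-0.08,0,0],
    [-0.08,0,0],
  ],
  twist=[
    [0,0,0],
    [0,0,0],
    [0,0,0],
    [0,0,0],
  ],
  grip=[0.1,0.1,0.1,0.1],
)

```text
time: 17.45
tool_pos: [0.601, 0.1005, 0.0823]
eef_rot: [0.548, 0.837, 0.0, -0.001]
contact_force: [-2.2, 5.0, -1.1]
gripper_width: 0.608
finger_force: 36.6
```

```bash
python3 -c "
from h import *
st()"
```

```text
t 17.45 roll holder mm [ -0.5 -18.   90.3] dist from bend_end 68.0 F holder [-0.06  5.47 -1.07] M [ 1.04 -0.03 -0.09] w 0.608
```

The force is 5.5 N, so we are at the catch point. I'll go 1.6 mm further, short of the stop.

Call:
apply_moves(
  xyz=[
    [-0.02,0,0],
    [-0.04,0,0],
    [-0.04,0,0],
    [-0.04,0,0],
    [-0.04,0,0],
  ],
  twist=[
    [0,0,0],
    [0,0,0],
    [0,0,0],
    [0,0,0],
    [0,0,0],
  ],
  grip=[0.1,0.1,0.1,0.1,0.1],
)

```text
time: 17.95
tool_pos: [0.6015, 0.0993, 0.0823]
eef_rot: [0.548, 0.837, 0.0, -0.001]
contact_force: [-2.8, 6.2, -0.7]
gripper_width: 0.611
finger_force: 36.6
```

```bash
python3 -c "
from h import *
st()
w=bot.grab_frame('wrist')
cv2.imwrite('pics/c5.png',cv2.resize(w[160:400,220:420],(600,600) if 0 else (500,600),interpolation=cv2.INTER_CUBIC)[:,:,::-1])"
```

```text
t 17.95 roll holder mm [ -0.5 -19.3  90.3] dist from bend_end 69.3 F holder [-0.13  6.77 -0.71] M [ 1.12 -0.03 -0.12] w 0.611
```

View pics/c5.png

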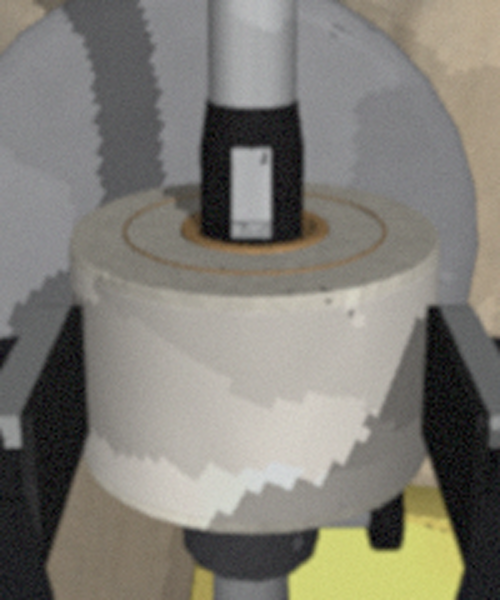

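The crop shows the whole wedge standing clear above the hub, with its back face just clear of the roll's face (about 250,235). The catch appears to have popped. I'll ease back to seat the roll on it and watch the force.

Call:
apply_moves(
  xyz=[
    [0.02,0,0],
    [0.04,0,0],
    [0.05,0,0],
    [0.05,0,0],
    [0.05,0,0],
  ],
  twist=[
    [0,0,0],
    [0,0,0],
    [0,0,0],
    [0,0,0],
    [0,0,0],
  ],
  grip=[0.1,0.1,0.1,0.1,0.1],
)

```text
time: 18.5
tool_pos: [0.6008, 0.1009, 0.0823]
eef_rot: [0.548, 0.837, 0.0, -0.001]
contact_force: [-1.8, 6.3, -0.9]
gripper_width: 0.609
finger_force: 36.6
```

```bash
python3 -c "
from h import *
st()"
```

```text
t 18.5 roll holder mm [ -0.5 -17.6  90.3] dist from bend_end 67.6 F holder [ 0.87  6.52 -0.87] M [ 0.97  0.02 -0.05] w 0.609
```

Call:
apply_moves(
  xyz=[
    [0.01,0,0],
    [0.02,0,0],
    [0.03,0,0],
    [0.03,0,0],
  ],
  twist=[
    [0,0,0],
    [0,0,0],
    [0,0,0],
    [0,0,0],
  ],
  grip=[0.1,0.1,0.1,0.1],
)

```text
time: 18.9
tool_pos: [0.6007, 0.1011, 0.0823]
eef_rot: [0.548, 0.837, -0.0, 0.0]
contact_force: [-0.2, 3.2, -1.6]
gripper_width: 0.608
finger_force: 36.2
```

```bash
python3 -c "
from h import *
st()"
```

```text
t 18.9 roll holder mm [ -0.6 -17.4  90.3] dist from bend_end 67.4 F holder [ 1.05  3.02 -1.64] M [ 0.45 -0.19 -0.04] w 0.608
```

The force fell to 3 N while the roll barely moved (0.2 mm of 1.2 mm commanded), so the catch holds it. I'll release and lift away.

Call:
apply_moves(
  xyz=[
    [0.03,0,0],
    [0.03,0,0],
    [0.03,0,0],
    [0.03,0,0],
    [0.03,0,0],
    [0.03,0,0],
    [0.03,0,0],
    [0.03,0,0],
  ],
  twist=[
    [0,0,0],
    [0,0,0],
    [0,0,0],
    [0,0,0],
    [0,0,0],
    [0,0,0],
    [0,0,0],
    [0,0,0],
  ],
  grip=[0.6,0.8,1,1,1,1,1,1],
)

```text
time: 19.7
tool_pos: [0.6001, 0.1024, 0.0824]
eef_rot: [0.548, 0.837, -0.0, 0.0]
contact_force: [-0.3, 0.1, -1.1]
gripper_width: 1.0
finger_force: 0.0
```

Call:
apply_moves(
  xyz=[
    [0,0,-0.2],
    [0,0,-0.5],
    [0,0,-1],
    [0,0,-1.6],
    [0,0,-2.4],
    [0,0,-3.2],
    [0,0,-3.8],
    [0,0,-3.8],
    [0,0,-3.8],
  ],
  twist=[
    [0,0,0],
    [0,0,0],
    [0,0,0],
    [0,0,0],
    [0,0,0],
    [0,0,0],
    [0,0,0],
    [0,0,0],
    [0,0,0],
  ],
  grip=[1,1,1,1,1,1,1,1,1],
)

```text
time: 20.6
tool_pos: [0.6005, 0.1025, 0.2357]
eef_rot: [0.548, 0.837, 0.001, 0.001]
contact_force: [0.2, 0.6, -0.3]
gripper_width: 1.003
finger_force: 0.0
```

```bash
python3 -c "
from h import *
st()
w=bot.grab_frame('wrist');s=bot.grab_frame('scene')
cv2.imwrite('pics/c6.png',np.hstack([cv2.resize(w[150:450,170:470],(400,400)),cv2.resize(s[190:290,270:370],(400,400),interpolation=cv2.INTER_CUBIC)])[:,:,::-1])"
```

```text
t 20.6 roll holder mm [ -0.3 -16.  243.7] dist from bend_end 66.0 F holder [ 0.41  0.43 -0.29] M [ 0.03 -0.05  0.02] w 1.003
```

View pics/c6.png

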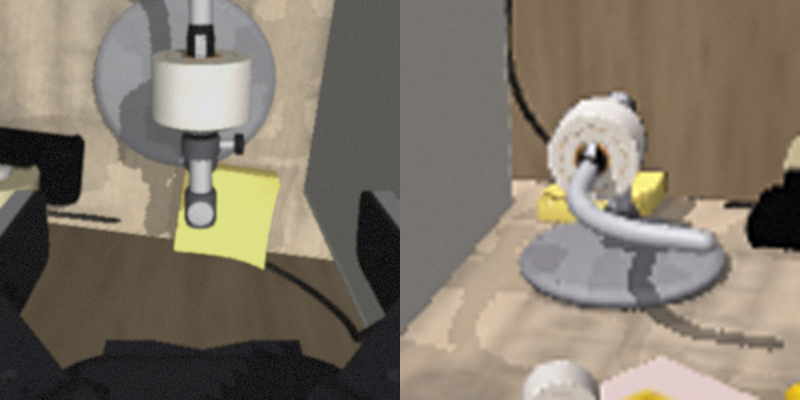

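The roll sits home at crop (200,90), against the disc with the catch standing behind it at (200,45). The robot is clear and nothing else has moved, so I'm handing in.

```bash
python3 -c "
from station import bot
print(bot.job_done())"
```

```text
the job is handed in; nothing more can be done
None
```

The middle-sized label roll is on the hub, held against the sprung disc by the raised catch and released with the arm clear; the job was handed in at about 21 s, and no verdict was returned.

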